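Uncover the test port on a slide-out coupling tray

ROBOT

A 6-joint arm with a two-finger parallel gripper is mounted at the origin on the work surface. World frame = base frame: x ahead of the robot, y to its left, z up, the work surface at z = 0. Lengths are in m, angles in rad, forces in N, time in s.
With the tool pointing down it reaches from about 0.3 to 0.75 m from the base axis. Payload 8.5 kg.
Tool frame: the origin (TCP) lies between the finger pads; the fingertips stand 14 mm ahead of it and the grasp point (between the pads) lies 5 mm behind it (r.tcp_to_tips is the distance from the TCP to the fingertips, in m); z points along the fingers, y is the direction in which the jaws open and shut (so a half turn about z gives the same grasp; the last joint's range is limited). The gripper opens to 88 mm and grips with 3 to 60 N. Pads are 18 mm wide; open, the fingers measure 123 mm over their backs; the gripper's body (75 mm by 187 mm) begins 45 mm behind the grasp point.
Start: joints at [-1.527, 0.381, 1.297, -0, 1.464, -0.215], TCP at [0.141, -0.532, 0.253] pointing down, gripper open.
Joint ranges: [-3.11, 3.11], [-0.89, 2.33], [0.22, 2.48], [-1.42, 4.56], [0.17, 2.85], [-2.88, 2.88]. Speed limits (rad/s): [2.39, 2.39, 3.14, 3.14, 3.14, 3.14].

INTERFACE

Orientations are given as a 3x3 rotation matrix whose columns are the frame's x, y, z axes.
In Python, from workcell import r gives the robot as it stands.
- The arm moves only by the tool move_arm, never from a script. Its argument "increments" is one flat list of numbers, 6 for each row, row after row: the shift along the world's x, y, z as a fraction of full scale, then the turn, a rotation vector about the world's x, y, z as a fraction of full scale. In form: [x, y, z, ax, ay, az, x, y, z, ax, ay, az, ...]. A call has exactly 10 rows; each row is the pose to reach, as a shift and turn from the pose commanded when the call began; what a row does not reach only later rows make up. Full scale, the value 1, is 300 mm for a shift and 0.5 rad for a turn. A row lasts 1/12 s, in which the tool goes at most 41.7 mm and 7.16 degrees, less where a joint would pass 70% of its speed; a pose out of reach is approached as far as the arm can. A call with a number of a shift or a turn outside -1 to 1 is refused whole. A call with a gripper value outside its range is refused whole. "grip" is the opening, from 0 (shut) to 1 (fully open), set as the call begins (left out, the last holds). The fingers move at their own pace and stop on an object; "squeeze" is the grip in N (left out, the last holds). Time passes only in rows, so rows that repeat a pose let the fingers close, or fill a call up. It gives the time, the measured TCP pose, the force and the opening at its end, in the units of the state.
- r.get_obs(): the state, without advancing time (a new reading comes with each control period).
- r.get_image(name): name is "side" or "top"; returns the picture (420x560x3 uint8, red, green, blue); there is no depth.
- r.camera_info(name): a dict with "camera_matrix" (3x3 intrinsics, pixels), "k1" (the pictures are not rectified: a ray, as slopes to the right and down, at radius r is drawn at 1 + k1 r^2 times it, then the intrinsics apply), "origin" and "attitude" of the camera in the world. Camera axes: x right, y up, looking along -z (the intrinsics and any distortion apply to the point x, -y, -z); pixel columns grow to the right and rows downward; lengths in m; the calibration is good to about 2 mm. A picture is of the moment at which its call begins. camera_info takes no time and is no camera call.
- r.finish_job(): hands the job in, once; it reports no verdict.
Trained networks look in the newest picture that a camera, given by its name, has taken for a name from the list of things; names that differ only in an ending like _2 or _b are one class to them, and where a whole thing is asked for, a point or a joint stands for the part that bears it (a point fixed in the world has none). Each returns a list of dicts, best first, with "p" (0 to 1); they miss things now and then, are a little off and sometimes report something else, mostly with a low value. They report only what shows in the picture. A call takes as long as a camera call.
- r.spot_in(camera, target): "point" ([column, row] in pixels, amid what is visible of it).
The state is a dict: "clock": time; "q": joint angles; "dq": joint speeds; "effort": joint torques, N m; "eef_pos": TCP position; "tool_rot": TCP orientation; "ft_force": force on the tool from outside, world axes, zero at the start; "moment": the same for the moment, N m; "gripper_width": finger opening in m.
Only numpy, scipy, OpenCV 4.12 (cv2) and the standard library are available. Lean on these libraries where they do the work, as an engineer would, in place of code of your own. Each camera call takes 0.05 s, during which the arm holds its last target.

TASK

Get the coupling tray ready for the next test: pull it out by its bar handle until it locks, then lift the spring-loaded dust cover by its knob and swing it all the way across on its pin until it drops into its parked seat and the port lies open. Then press the release button so that the tray runs fully home, with the cover still parked. Leave the bottle, the injector and the wrench where they are.

Things in the scene. Friction and masses are not known exactly. Their poses are not given: they have to be found in the camera images.
- unit: fixed bench-top coupling unit, 285 x 250 mm, 150 mm high; origin on the table; the tray comes out at its -x side (turned roughly to the robot), +y is left seen from the robot. A clear guard (roof 130 mm above the table, with a 15 mm high coupling on it) covers all that lies less than 60 mm in front of the origin, so the cover can be reached only with the tray out; green housing behind.
- tray (a joint): tray position in m: 0 fully home, grows as it is pulled out along the unit's -x. A spring draws it home (2 to 4 N, slow, damped, home by itself in 1 to 2 s). A catch snaps in at 0.120 after some 4 N of extra resistance over the last 12 mm; the hard stop is at 0.126. Once caught it rests at about 0.120.
- handle (a point): middle of the tray's steel bar handle: a round bar 12 mm thick and 100 mm long, along the unit's y, at its height of 85 mm above the table; the tray deck is 45 mm below it (top at 40 mm). It is free for 45 mm on both sides in x; when home, the guard begins 65 mm behind it. Axes as the unit's. It moves with the tray.
- pin (a point): on the cover's vertical pivot pin, 125 mm behind the handle bar (unit +x), 60 mm above the table, moves with the tray. Axes as the unit's. The pin's top is 100 mm above the table.
- port (a point): centre of the open top of the port, a steel tube stub (32 mm outside, 18 mm bore) standing 18 mm above the tray deck, 32 mm in front of the pin and 45 mm to its left; moves with the tray.
- lift (a joint): how far the dust cover is raised along its pin, in m: 0 down in a seat, upper stop 0.010. A spring pushes it down (4 N at 0, 8 N at 0.010). It must be raised at least 6 mm for its index stud to leave the seat over the port; between the two seats the stud rides on a curved land (lift about 0.0055), and it drops back to 0 only in the parked seat.
- cover (a joint): swing of the cover about its pin in rad: 0 to 0.06 over the port (closed seat), grows anticlockwise seen from above, so that the knob passes from the left over the front (handle) side to the right of the tray; stop at 1.9. The parked seat reaches from about 1.83 to the stop. Light friction.
- knob (a point): grip point on the cover's upright black knob, a cylinder 18 mm thick and 40 mm high, rigid with the cover, 55 mm from the pin axis; the point is 17 mm below the knob's top and 23 mm above the cover plate (steel disc of 44 mm, 5 mm thick, its top 65 mm above the table when down). x points away from the pin along the cover's arm, z up.
- release (a joint): release button travel in m: 0 up, 0.008 fully down (2 to 4.2 N). Frees the tray at 6 mm; it also dips by itself as the catch snaps in.
- release_top (a point): centre of the top of the round black release button, 24 mm in diameter, 69 mm above the table, standing 15 mm out of a grey block at the right front of the unit (115 mm in front of the origin, 120 mm to the right); it does not move with the tray. z up.
- bottle: white squeeze bottle, 48 mm in diameter, 135 mm high, standing on the table; bystander. Origin at the centre of its base.
- injector: steel injector body standing upright, 34 mm in diameter, 112 mm high; bystander. Origin at the centre of its base.
- wrench: 150 mm steel wrench lying on the table right of the unit; bystander. Origin under its middle, x along it.

How it is judged:
On the way, in this order (a step that is already met when the one before it is completed fails the run):
1. the tray is pulled out and caught by its lock (value of joint tray above 0.117 m and value of joint release below 0.002 m), for 0.2 s.
2. the cover is swung across and has dropped into its parked seat while the tray is locked out (all of step 1 and value of joint cover above 1.8 rad and value of joint lift below 0.002 m), for 0.2 s.
At the end, for the whole second after the job is handed in: The tray is fully home (within 4 mm), the release button is up again, and the cover is parked: swung to more than 1.80 rad and down (raised less than 2 mm) (value of joint tray below 0.004 m and value of joint each of release, lift below 0.002 m and value of joint cover above 1.8 rad and velocity of joint tray below 0.01 m/s); the robot touches nothing.
It fails at once if the bottle is disturbed (moved more than 30 mm) (distance of bottle from where it was at the start of the episode above 0.03 m).
It fails at once if the injector is disturbed (moved more than 30 mm) (distance of injector from where it was at the start of the episode above 0.03 m).
It fails at once if the wrench is disturbed (moved more than 30 mm) (distance of wrench from where it was at the start of the episode above 0.03 m).
It also fails if it takes over 64 s, if anything falls off the work surface, if the arm or the gripper's body presses on something with over 40 N, if the wrist force passes 120 N, or if a joint passes its speed limit or range.

## Working session

There is one attempt and no reset: what is moved stays moved. The work goes in short steps, Python scripts to look and compute and a tool call to move; the robot and the scene stay as the last step left them, time stands still between calls to the robot, and variables do not carry over. Pictures are saved under pics/ and viewed, and the job is handed in when it is done.

Besides the shell and the picture viewer there is one more tool, called after "Request:" by a JSON object that holds its "op" and its "data", one argument or row to a line. move_arm: Moves the arm, as the interface text tells. Its arguments: {"type":"object","properties":{"increments":{"type":"array"},"grip":{"type":"number"},"squeeze":{"type":"number"}},"required":["increments"]}

```bash
mkdir -p pics; ls
python3 - <<'E'
from workcell import r
import cv2
print(r.get_obs())
for c in("side","top"):
    print(c,r.camera_info(c))
    im=r.get_image(c); cv2.imwrite(f"pics/{c}0.png",im[:,:,::-1])
    for n in("handle","pin","port","knob","release_top","bottle","injector","wrench","unit"):
        try: print(n,[(round(d['p'],2),[round(float(v),1) for v in d['point']]) for d in r.spot_in(c,n)][:2])
        except Exception as e: print(n,e)
print(r.get_obs()['clock'])
E
```

```text
pics
{'clock': 0.0, 'q': array([-1.52733493e+00,  3.81218402e-01,  1.29824716e+00, -2.51329785e-06,
        1.46358185e+00, -2.15249455e-01]), 'dq': array([-0.00110221,  0.00105882,  0.00034532, -0.00113673,  0.00035704,
        0.00017573]), 'effort': array([ 3.56171158e-04, -4.37925911e+01, -2.24556255e+01,  7.13556656e-02,
        3.52672243e-02, -1.13436829e-04]), 'eef_pos': array([ 0.14072185, -0.53143314,  0.25213031]), 'tool_rot': array([[ 9.66720532e-01,  2.55834731e-01, -6.57024876e-05],
       [ 2.55834553e-01, -9.66719488e-01,  1.45327741e-03],
       [ 3.08282958e-04, -1.42172207e-03, -9.99998942e-01]]), 'ft_force': array([ 0.22185822, -0.26126636,  0.45297827]), 'moment': array([ 0.02010673, -0.02417407, -0.00230543]), 'gripper_width': 0.08810251900474976}
side {'camera_matrix': array([[430.00648969,   0.        , 283.3411929 ],
       [  0.        , 430.00648969, 206.83011941],
       [  0.        ,   0.        ,   1.        ]]), 'k1': -0.08684811923976964, 'origin': array([0.52743846, 0.81195876, 0.61300228]), 'attitude': array([[-0.97971911,  0.12511268, -0.15651607],
[... 394 characters left out ...]
amera_matrix': array([[442.35464932,   0.        , 272.01063002],
       [  0.        , 442.35464932, 203.88767677],
       [  0.        ,   0.        ,   1.        ]]), 'k1': -0.099771476504365, 'origin': array([0.52459358, 0.06709207, 1.10458317]), 'attitude': array([[-0.02267729,  0.98946087, -0.14301375],
       [-0.99966459, -0.02065258,  0.01562625],
       [ 0.01250796,  0.14332014,  0.98959734]])}
handle [(0.69, [308.0, 213.7])]
pin [(0.76, [306.9, 213.9])]
port [(0.64, [305.1, 216.5])]
knob []
release_top [(0.63, [348.6, 237.4])]
bottle [(0.59, [228.1, 151.0])]
injector [(0.75, [213.3, 198.2]), (0.67, [305.1, 215.8])]
wrench [(0.86, [396.7, 215.3])]
unit [(0.76, [318.1, 171.7])]
1.0
```

View pics/side0.png

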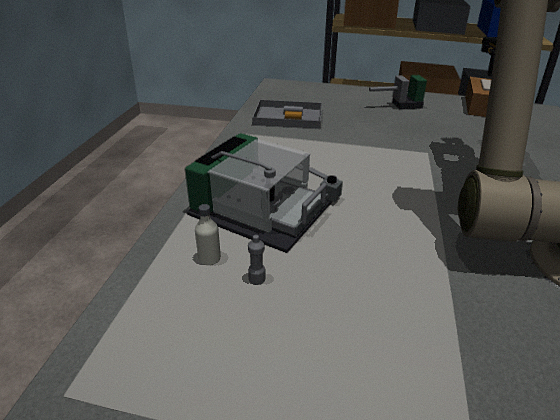

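View pics/top0.png

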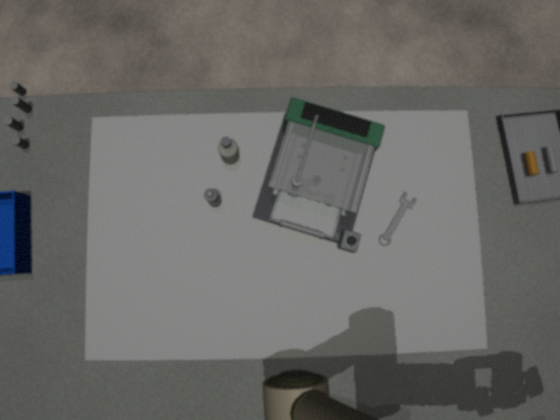

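Run:
```python
import cv2
a=cv2.imread("pics/side0.png");b=cv2.imread("pics/top0.png")
cv2.imwrite("pics/side0z.png",cv2.resize(a[120:310,190:400],None,fx=3.5,fy=3.1,interpolation=cv2.INTER_CUBIC)[:600,:800])
cv2.imwrite("pics/top0z.png",cv2.resize(b[110:270,200:410],None,fx=3.7,fy=3.7,interpolation=cv2.INTER_CUBIC)[:600,:800])
```

```text
(no output)
```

View pics/side0z.png

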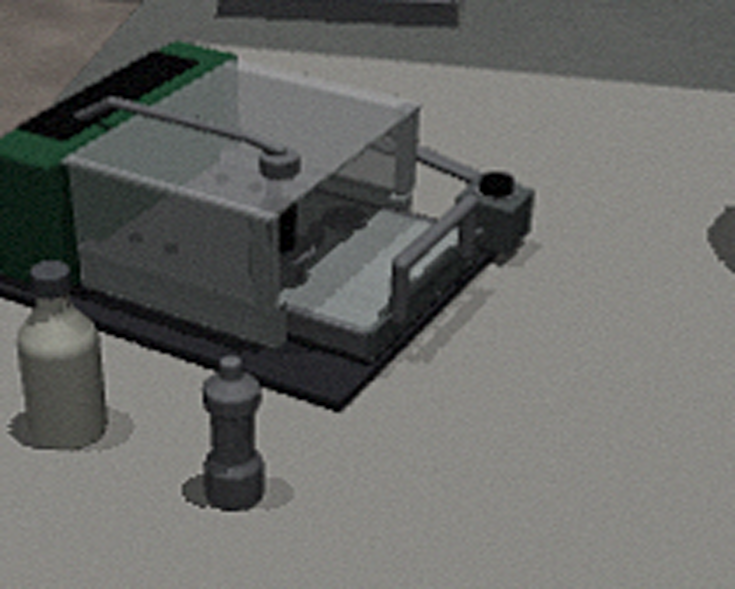

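View pics/top0z.png

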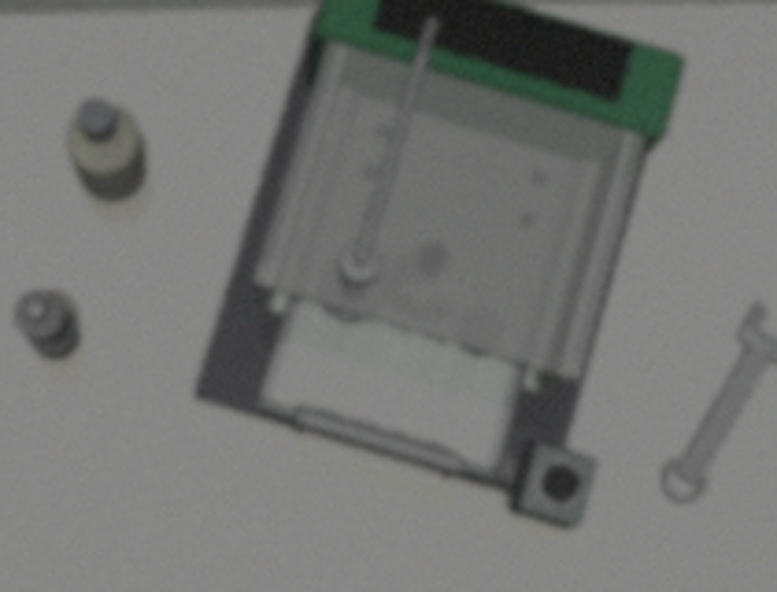

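```bash
cat > h.py <<'E'
import numpy as np, cv2
from scipy.optimize import least_squares
from workcell import r
CI={c:r.camera_info(c) for c in("side","top")}
def proj(c,P):
    i=CI[c]; p=np.asarray(i['attitude']).T@(np.asarray(P)-i['origin'])
    u=np.array([p[0],-p[1]])/(-p[2]); u=u*(1+i['k1']*u@u); K=i['camera_matrix']
    return K[:2,:2]@u+K[:2,2]
def tri(ps,pt):
    s=least_squares(lambda P:np.r_[proj('side',P)-ps,proj('top',P)-pt],[.5,0,.08])
    return s.x,np.abs(s.fun).max()
def onz(c,p,z):
    s=least_squares(lambda q:proj(c,[q[0],q[1],z])-p,[.5,0]); return s.x
def crop(c,name,x0,x1,y0,y1):
    im=r.get_image(c)[:,:,::-1]; f=min(800/(x1-x0),600/(y1-y0))
    cv2.imwrite(f"pics/{name}.png",cv2.resize(im[y0:y1,x0:x1],None,fx=f,fy=f,interpolation=cv2.INTER_CUBIC)); print("scale",f)
    return im
def unit2w(U,p):
    c,s=np.cos(U[2]),np.sin(U[2]); return np.array([U[0]+c*p[0]-s*p[1],U[1]+s*p[0]+c*p[1],p[2]])
E
python3 - <<'E'
from h import *
z=lambda a,b:(200+a/3.7,110+b/3.7)
s=lambda a,b:(190+a/3.5,120+b/3.1)
print('rel',tri(s(497,183),z(561,483)))
print('hl',tri(s(402,262),z(298,412)))
print('hl_top',onz('top',z(298,412),.085),'hr_top',onz('top',z(465,465),.085), 'hr tri',tri(s(480,198),z(465,465)))
print('corner',onz('side',s(340,408),0.01),onz('top',z(200,396),.01))
# fit unit pose
obs=[('top',z(561,483),(-.115,-.12,.069)),('side',s(497,183),(-.115,-.12,.069)),
('top',z(298,412),(-.125,.05,.085)),('top',z(465,465),(-.125,-.05,.085)),('side',s(402,262),(-.125,.05,.085))]
f=lambda U:np.concatenate([proj(c,unit2w(U,p))-np.array(q) for c,q,p in obs])
o=least_squares(f,[.6,0,-.25]);print(o.x,o.fun.round(1))
U=o.x
np.save('U.npy',U)
print('handle',unit2w(U,(-.125,0,.085)))
E
```

```text
rel (array([ 0.58460247, -0.1356877 ,  0.06290133]), np.float64(0.4472968957615535))
hl (array([0.62990828, 0.03225201, 0.08838072]), np.float64(0.17009172587776789))
hl_top [0.63065527 0.03215937] hr_top [ 0.59506975 -0.07144395] hr tri (array([ 0.59368586, -0.07139995,  0.08555456]), np.float64(0.5927784994419767))
corner [0.65305715 0.1059285 ] [0.65067447 0.0952471 ]
[ 0.7316495  -0.05918518 -0.33167778] [ 0.3 -0.3  0.9 -1.9  1.5  0.4 -2.5 -0.9  0.1  0.4]
handle [ 0.61346234 -0.01848146  0.085     ]
```

Request:
{"op": "move_arm", "data": {
  "increments": [0.08, 0.08, 0, 0, 0, -0.06, 0.16, 0.17, 0, 0, 0, -0.12, 0.25, 0.25, 0, 0, 0, -0.18, 0.33, 0.34, 0, 0, 0, -0.24, 0.41, 0.42, 0, 0, 0, -0.3, 0.49, 0.51, 0, 0, 0, -0.35, 0.57, 0.59, 0, 0, 0, -0.41, 0.66, 0.68, 0, 0, 0, -0.47, 0.74, 0.76, 0, 0, 0, -0.53, 0.82, 0.845, 0, 0, 0, -0.59],
  "grip": 0,
  "squeeze": 20
}}

```text
clock: 1.83
eef_pos: [0.3878, -0.2768, 0.2529]
tool_rot: [[0.999, -0.038, 0.0], [-0.038, -0.999, -0.0], [0.0, 0.0, -1.0]]
ft_force: [-0.2, -0.5, 0.8]
gripper_width: 0.0236
```

Request:
{"op": "move_arm", "data": {
  "increments": [0.09, 0.09, 0, 0, 0, -0.06, 0.18, 0.19, 0, 0, 0, -0.13, 0.27, 0.28, 0, 0, 0, -0.2, 0.36, 0.37, 0, 0, 0, -0.26, 0.45, 0.46, 0, 0, 0, -0.33, 0.54, 0.56, 0, 0, 0, -0.4, 0.63, 0.65, 0, 0, 0, -0.46, 0.72, 0.74, 0, 0, 0, -0.53, 0.815, 0.845, 0, 0, 0, -0.59, 0.815, 0.845, 0, 0, 0, -0.59]
}}

```text
clock: 2.67
eef_pos: [0.6341, -0.0197, 0.2517]
tool_rot: [[0.947, -0.322, 0.0], [-0.322, -0.947, 0.002], [-0.0, -0.002, -1.0]]
ft_force: [0.1, -0.1, -0.2]
gripper_width: 0.0005
```

Run:
```python
from h import *
crop('side','s1',190,400,100,260)
o=r.get_obs();print(o['clock'],o['eef_pos'],o['q'],o['tool_rot'],o['ft_force'],o['gripper_width'])
U=np.load('U.npy');print(unit2w(U,(-.106,0,.084)))
print('ang',np.degrees(np.arctan2(o['tool_rot'][1,1],o['tool_rot'][0,1])),'want',-90+np.degrees(U[2]))
```

```text
scale 3.75
2.7167 [ 0.63263649 -0.0218667   0.25173286] [-2.21400440e-01  5.31183626e-01  1.04641884e+00  3.87790087e-04
  1.56468867e+00  1.67667750e+00] [[ 9.46918696e-01 -3.21472592e-01 -5.96272868e-04]
 [-3.21472304e-01 -9.46918833e-01  5.31700378e-04]
 [-7.35549107e-04 -3.11791817e-04 -9.99999681e-01]] [ 0.28629936 -0.72240336 -0.11239802] 0.0002986225983774341
[ 0.63142678 -0.02466842  0.084     ]
ang -108.75200535155285 want -109.00373672598178
```

View pics/s1.png

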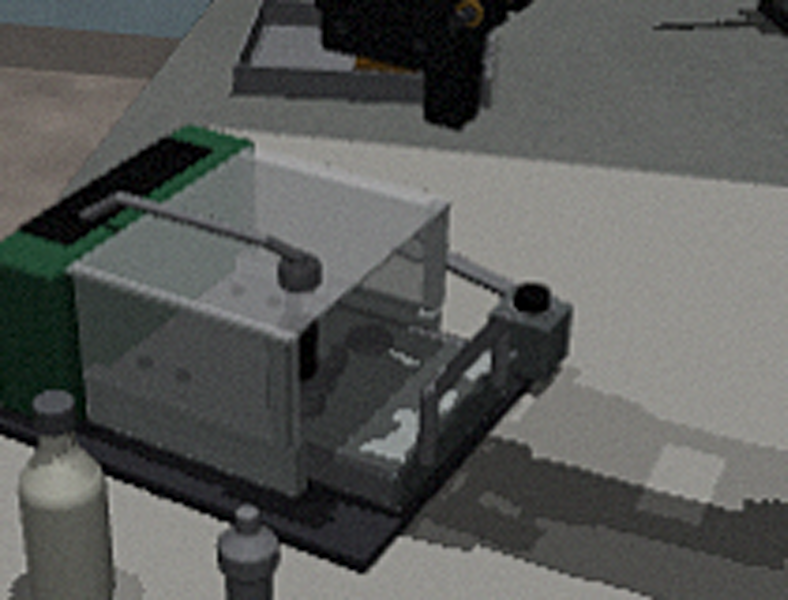

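Request:
{"op": "move_arm", "data": {
  "increments": [0, 0, -0.05, 0, 0, 0, 0, 0, -0.12, 0, 0, 0, 0, 0, -0.19, 0, 0, 0, 0, 0, -0.26, 0, 0, 0, 0, 0, -0.33, 0, 0, 0, 0, 0, -0.39, 0, 0, 0, 0, 0, -0.43, 0, 0, 0, 0, 0, -0.45, 0, 0, 0, 0, 0, -0.45, 0, 0, 0, 0, 0, -0.45, 0, 0, 0]
}}

```text
clock: 3.55
eef_pos: [0.6313, -0.0252, 0.1184]
tool_rot: [[0.946, -0.326, 0.001], [-0.326, -0.946, -0.0], [0.001, 0.0, -1.0]]
ft_force: [1.1, -0.5, 1.3]
gripper_width: 0.0001
```

Run:
```python
from h import *
crop('side','s2',220,370,120,240)
crop('top','t2',240,380,130,260)
o=r.get_obs();print(o['clock'],o['eef_pos'],o['tool_rot'][:,2],o['ft_force'],o['gripper_width'])
```

```text
scale 5.0
scale 4.615384615384615
3.65 [ 0.63159943 -0.02499229  0.1189345 ] [ 1.90364507e-03 -4.70942782e-04 -9.99998077e-01] [ 0.22206725 -0.21148244 -0.15951002] 0.0005759958535910207
```

View pics/s2.png

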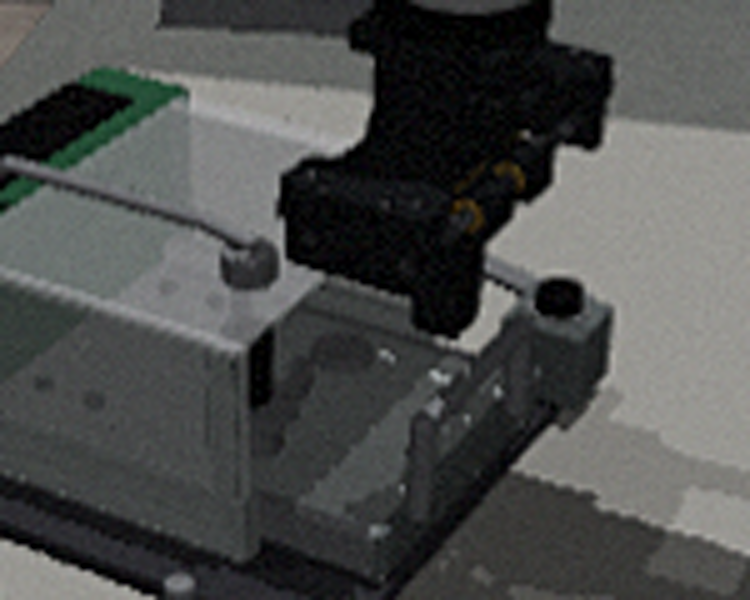

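View pics/t2.png

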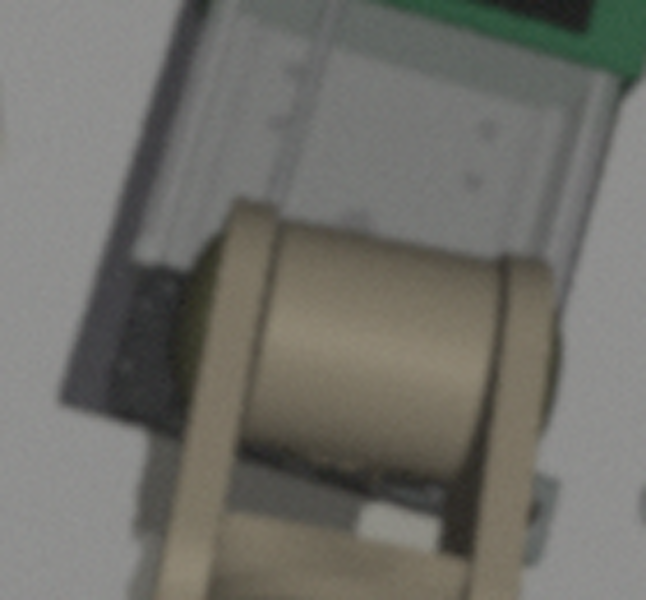

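Run:
```python
from h import *
U=np.load('U.npy')
P=tri((190+280/3.5,120+158/3.1),(200+357/3.7,110+264/3.7));print('coupling',P)
c,s=np.cos(U[2]),np.sin(U[2]);d=P[0][:2]-U[:2];print('in unit',c*d[0]+s*d[1],-s*d[0]+c*d[1])
for z in(.119,.084):
  for dx in(-.009,.009):
    for dy in(-.017,.017):
      p=unit2w(U,(-.106+dx,dy,z-.014));q=proj('side',p);print(z,dx,dy,((q-[220,120])*5).round())
for y in(-.05,.05): print('bar',((proj('side',unit2w(U,(-.125,y,.091)))-[220,120])*5).round(),((proj('side',unit2w(U,(-.125,y,.079)))-[220,120])*5).round())
```

```text
coupling (array([ 0.71467035, -0.00338265,  0.14183743]), np.float64(0.6940581584022141))
in unit -0.034224710295575514 0.047232232387233765
0.119 -0.009 -0.017 [476. 313.]
0.119 -0.009 0.017 [442. 346.]
0.119 0.009 -0.017 [442. 303.]
0.119 0.009 0.017 [407. 335.]
0.084 -0.009 -0.017 [472. 377.]
0.084 -0.009 0.017 [438. 411.]
0.084 0.009 -0.017 [438. 366.]
0.084 0.009 0.017 [404. 400.]
bar [525. 314.] [523. 336.]
bar [425. 413.] [424. 436.]
```

Request:
{"op": "move_arm", "data": {
  "increments": [0, 0, -0.02, 0, 0, 0, 0, 0, -0.05, 0, 0, 0, 0, 0, -0.08, 0, 0, 0, 0, 0, -0.1, 0, 0, 0, 0, 0, -0.115, 0, 0, 0, 0, 0, -0.115, 0, 0, 0, 0, 0, -0.115, 0, 0, 0, 0, 0, -0.115, 0, 0, 0, 0, 0, -0.115, 0, 0, 0, 0, 0, -0.115, 0, 0, 0]
}}

```text
clock: 4.48
eef_pos: [0.6314, -0.0247, 0.0836]
tool_rot: [[0.946, -0.325, 0.001], [-0.325, -0.946, -0.0], [0.001, -0.0, -1.0]]
ft_force: [0.3, 0.0, 0.2]
gripper_width: 0.0004
```

Run:
```python
from h import *
crop('side','s3',220,370,120,240)
o=r.get_obs();print(o['clock'],o['eef_pos'],o['ft_force'],o['gripper_width'])
```

```text
scale 5.0
4.5333 [ 0.6313528  -0.02467065  0.08355354] [-0.45876423 -0.03667832  0.36565787] 0.00015042675719275056
```

View pics/s3.png

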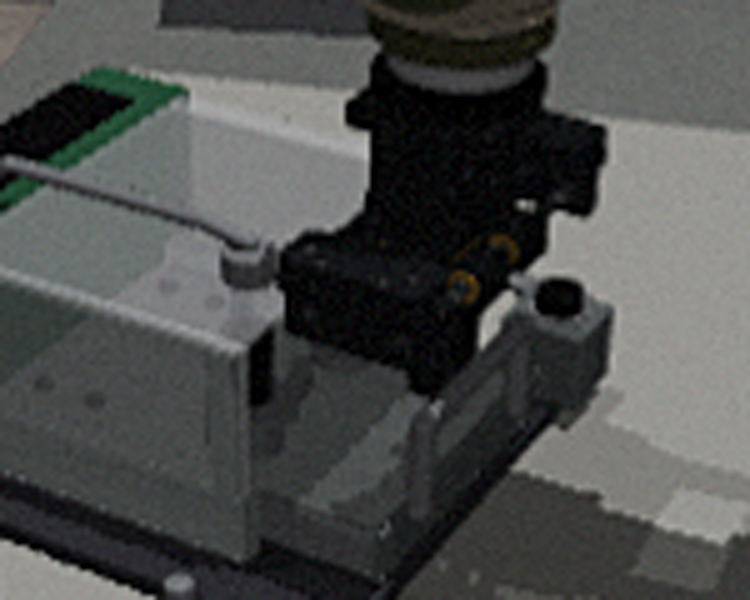

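Request:
{"op": "move_arm", "data": {
  "increments": [-0.02, 0.007, 0, 0, 0, 0, -0.05, 0.017, 0, 0, 0, 0, -0.09, 0.031, 0, 0, 0, 0, -0.13, 0.045, 0, 0, 0, 0, -0.17, 0.058, 0, 0, 0, 0, -0.21, 0.072, 0, 0, 0, 0, -0.25, 0.086, 0, 0, 0, 0, -0.29, 0.1, 0, 0, 0, 0, -0.315, 0.109, 0, 0, 0, 0, -0.315, 0.109, 0, 0, 0, 0]
}}

```text
clock: 5.37
eef_pos: [0.5358, 0.008, 0.0837]
tool_rot: [[0.946, -0.325, 0.001], [-0.325, -0.946, -0.001], [0.001, 0.001, -1.0]]
ft_force: [2.3, -3.5, -0.5]
gripper_width: 0.0005
```

Request:
{"op": "move_arm", "data": {
  "increments": [-0.02, 0.007, 0, 0, 0, 0, -0.04, 0.014, 0, 0, 0, 0, -0.06, 0.021, 0, 0, 0, 0, -0.075, 0.026, 0, 0, 0, 0, -0.082, 0.028, 0, 0, 0, 0, -0.082, 0.028, 0, 0, 0, 0, -0.082, 0.028, 0, 0, 0, 0, -0.082, 0.028, 0, 0, 0, 0, -0.082, 0.028, 0, 0, 0, 0, -0.082, 0.028, 0, 0, 0, 0]
}}

```text
clock: 6.2
eef_pos: [0.5127, 0.0161, 0.0836]
tool_rot: [[0.946, -0.325, 0.001], [-0.325, -0.946, -0.001], [0.002, 0.0, -1.0]]
ft_force: [3.4, -3.7, 2.7]
gripper_width: 0.0005
```

Run:
```python
from h import *
crop('side','s4',220,400,120,260)
o=r.get_obs();print(o['clock'],o['eef_pos'],o['ft_force'],o['gripper_width'])
U=np.load('U.npy');c,s=np.cos(U[2]),np.sin(U[2]);d=o['eef_pos'][:2]-U[:2];print('in unit',c*d[0]+s*d[1],-s*d[0]+c*d[1])
```

```text
scale 4.285714285714286
6.25 [0.51272893 0.01613845 0.083538  ] [ 3.38211248 -4.52369524  2.53221958] 0.0005828126182542231
in unit -0.23151644575161212 -6.876892328132322e-05
```

View pics/s4.png

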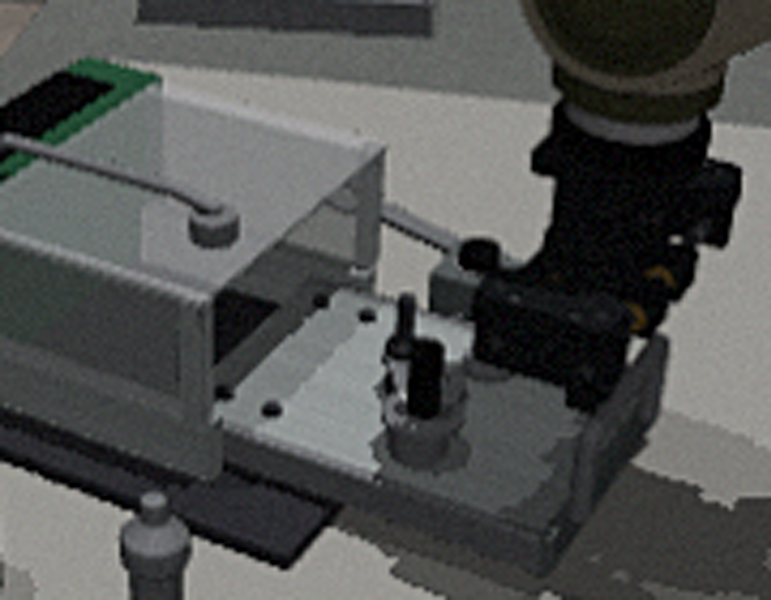

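Request:
{"op": "move_arm", "data": {
  "increments": [-0.004, 0.0014, 0, 0, 0, 0, -0.008, 0.0027, 0, 0, 0, 0, -0.011, 0.004, 0, 0, 0, 0, -0.011, 0.004, 0, 0, 0, 0, -0.011, 0.004, 0, 0, 0, 0, -0.011, 0.004, 0, 0, 0, 0, -0.011, 0.004, 0, 0, 0, 0, -0.011, 0.004, 0, 0, 0, 0, -0.011, 0.004, 0, 0, 0, 0, -0.011, 0.004, 0, 0, 0, 0]
}}

```text
clock: 7.08
eef_pos: [0.5112, 0.0167, 0.0837]
tool_rot: [[0.946, -0.325, 0.006], [-0.325, -0.946, -0.002], [0.006, -0.0, -1.0]]
ft_force: [10.0, -6.3, -2.1]
gripper_width: 0.0007
```

Request:
{"op": "move_arm", "data": {
  "increments": [0.01, -0.0034, 0, 0, 0, 0, 0.02, -0.007, 0, 0, 0, 0, 0.03, -0.01, 0, 0, 0, 0, 0.04, -0.0137, 0, 0, 0, 0, 0.045, -0.0155, 0, 0, 0, 0, 0.045, -0.0155, 0, 0, 0, 0, 0.045, -0.0155, 0, 0, 0, 0, 0.045, -0.0155, 0, 0, 0, 0, 0.045, -0.0155, 0, 0, 0, 0, 0.045, -0.0155, 0, 0, 0, 0]
}}

```text
clock: 7.92
eef_pos: [0.5222, 0.0131, 0.0833]
tool_rot: [[0.946, -0.325, -0.0], [-0.325, -0.946, 0.0], [-0.0, -0.0, -1.0]]
ft_force: [0.1, -0.4, -0.2]
gripper_width: 0.0001
```

Run:
```python
from h import *
crop('side','s5',220,400,120,260)
o=r.get_obs();print(o['clock'],o['eef_pos'],o['ft_force'],o['gripper_width'])
U=np.load('U.npy')
f=180/800
for t in(.12,.11):
  for y in(-.05,.05): print(t,((proj('side',unit2w(U,(-.125-t,y,.091)))-[220,120])*800/180*180*4.285714/800).round())
```

```text
scale 4.285714285714286
7.9667 [0.52221909 0.01305305 0.08324595] [-0.37590381 -0.04005787  0.03578841] 0.0006231972703679071
0.12 [655. 332.]
0.12 [582. 426.]
0.11 [637. 326.]
0.11 [563. 420.]
```

View pics/s5.png

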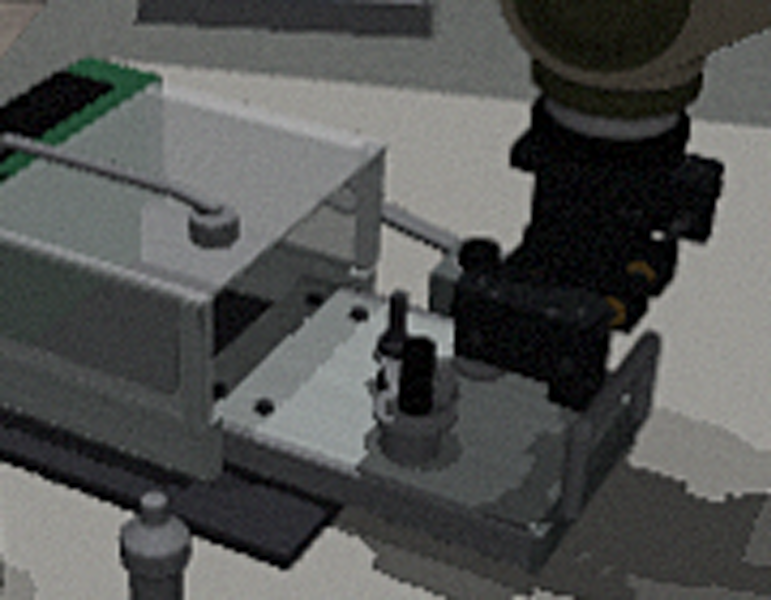

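Request:
{"op": "move_arm", "data": {
  "increments": [0, 0, 0.05, 0, 0, 0, 0, 0, 0.15, 0, 0, 0, 0, 0, 0.25, 0, 0, 0, -0.05, 0, 0.35, 0, 0, -0.1, -0.12, 0, 0.4, 0, 0, -0.2, -0.2, 0, 0.4, 0, 0, -0.3, -0.3, 0, 0.4, 0, 0, -0.4, -0.4, 0, 0.4, 0, 0, -0.5, -0.45, 0, 0.4, 0, 0, -0.5, -0.45, 0, 0.4, 0, 0, -0.5],
  "grip": 0.5
}}

```text
clock: 8.8
eef_pos: [0.3848, 0.0134, 0.2034]
tool_rot: [[0.836, -0.549, -0.001], [-0.549, -0.836, 0.0], [-0.001, 0.0, -1.0]]
ft_force: [0.1, 0.7, 0.2]
gripper_width: 0.0439
```

Run:
```python
from h import *
crop('side','s6',260,380,150,240)
crop('top','t6',250,370,180,270)
o=r.get_obs();print(o['clock'],o['eef_pos'],o['ft_force'],o['gripper_width'])
for c in('side','top'):
  for n in('knob','pin'):print(c,n,[(round(d['p'],2),d['point']) for d in r.spot_in(c,n)][:2])
```

```text
scale 6.666666666666667
scale 6.666666666666667
8.9 [0.38784194 0.01284517 0.20364353] [0.32482379 0.10914276 0.03942987] 0.04359924330399572
side knob [(0.68, [311.5, 209.7])]
side pin [(0.86, [320.5, 213.8])]
top knob [(0.82, [282.7, 233.8])]
top pin [(0.66, [298.5, 238.7]), (0.66, [283.4, 231.5])]
```

View pics/s6.png

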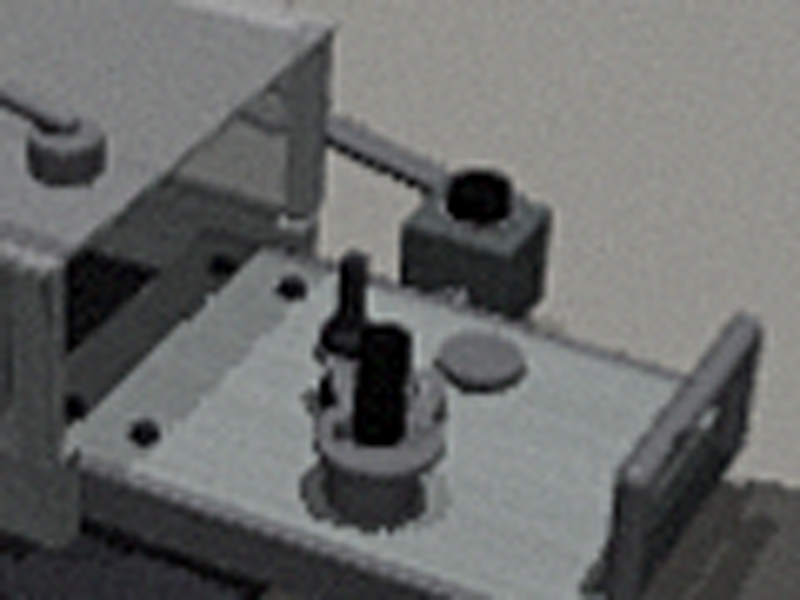

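View pics/t6.png

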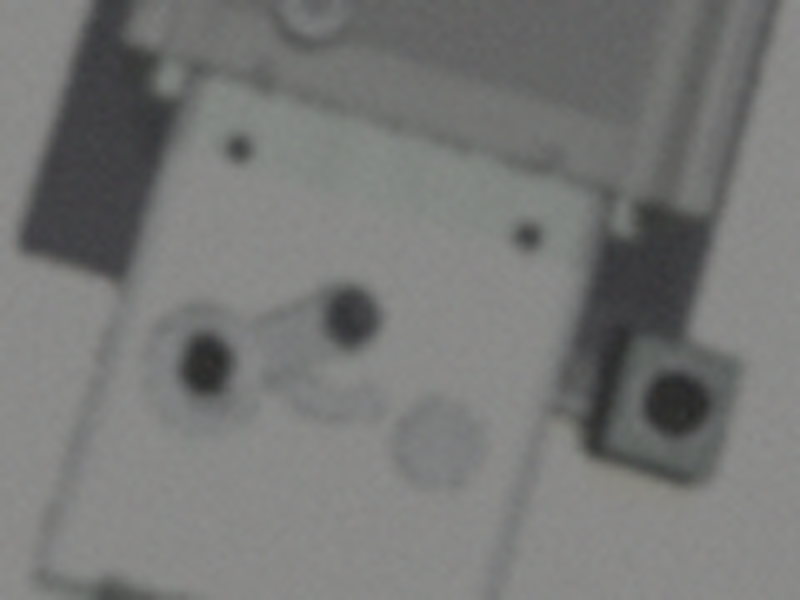

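```bash
cat > fit.py <<'E'
from h import *
z=lambda a,b:(250+a/6.667,180+b/6.667)
s=lambda a,b:(260+a/6.667,150+b/6.667)
k=lambda th,t,zz:(-t+.055*np.cos(th+2.1892),.055*np.sin(th+2.1892),zz) # rel to pin
obs=[('top',z(677,402),'rel'),('side',s(481,192),'rel'),
('top',z(351,318),('p',.099)),('side',s(355,262),('p',.099)),
('top',z(206,363),('k',.095)),('side',s(386,332),('k',.105)),('side',s(381,440),('k',.066)),
('side',s(748,320),('h',-.05,.089)),('side',s(627,468),('h',.05,.089)),('top',z(437,443),('d',.043)),('side',s(482,360),('d',.043))]
def model(v):
    U=v[:3];t=.120;py=v[3]
    out=[]
    for c,q,d in obs:
        if d=='rel':P=(-.115,-.12,.069)
        elif d[0]=='p':P=(-t,py,d[1])
        elif d[0]=='h':P=(-.125-t,d[1],d[2])
        elif d[0]=='k':P=(-t-.032,py+.045,d[1])
        elif d[0]=='d':P=(-t+.055*np.cos(2.1892+1.865),py+.055*np.sin(2.1892+1.865),d[1])
        out.append(proj(c,unit2w(U,P))-np.array(q))
    return np.concatenate(out)
o=least_squares(lambda v:model(v),[.73,-.06,-.33,0],loss='soft_l1')
print(o.x); 
for a,b in zip(obs,model(o.x).reshape(-1,2)):print(a[0],a[2],b.round(1))
U=o.x[:3];py=o.x[3];np.save('V.npy',o.x)
for n,P in dict(knob=(-.152,py+.045,.088),pin=(-.12,py,.06),rel=(-.115,-.12,.069)).items():print(n,unit2w(U,P))
print('knob tri z~.1',tri(s(386,332),z(208,360)))
print('rel tri',tri(s(481,192),z(677,402)))
E
python3 fit.py
```

```text
[ 0.73229892 -0.0557608  -0.32015729 -0.00169379]
top rel [-0.4 -0.6]
side rel [ 0.1 -1.4]
top ('p', 0.099) [ 0.9 -1.9]
side ('p', 0.099) [ 0.5 -0.4]
top ('k', 0.095) [-0.3 -0.9]
side ('k', 0.105) [-0.   0.2]
side ('k', 0.066) [-0.4 -1.3]
side ('h', -0.05, 0.089) [0.3 0.3]
side ('h', 0.05, 0.089) [1.9 0.3]
top ('d', 0.043) [-0.6  0.2]
side ('d', 0.043) [0.8 0.5]
knob [0.60165181 0.03318166 0.088     ]
pin [ 0.61786354 -0.01960262  0.06      ]
rel [ 0.58537663 -0.13347079  0.069     ]
knob tri z~.1 (array([0.60079589, 0.03211215, 0.10469728]), np.float64(0.4334813611754669))
rel tri (array([ 0.58472643, -0.13535211,  0.06384242]), np.float64(0.26747305459957715))
```

Request:
{"op": "move_arm", "data": {
  "increments": [0.09, 0.01, 0, 0, 0, -0.12, 0.19, 0.02, 0, 0, 0, -0.24, 0.3, 0.03, 0, 0, 0, -0.36, 0.41, 0.04, 0, 0, 0, -0.48, 0.52, 0.05, 0, 0, 0, -0.6, 0.62, 0.06, -0.05, 0, 0, -0.72, 0.68, 0.066, -0.11, 0, 0, -0.82, 0.711, 0.066, -0.17, 0, 0, -0.87, 0.711, 0.066, -0.212, 0, 0, -0.87, 0.711, 0.066, -0.212, 0, 0, -0.87]
}}

```text
clock: 9.93
eef_pos: [0.6003, 0.0331, 0.136]
tool_rot: [[0.527, -0.85, -0.006], [-0.85, -0.527, 0.001], [-0.004, 0.005, -1.0]]
ft_force: [-0.5, 0.0, -0.7]
gripper_width: 0.044
```

Request:
{"op": "move_arm", "data": {
  "increments": [0, 0, 0, 0, 0, 0, 0, 0, 0, 0, 0, 0, 0, 0, 0, 0, 0, 0, 0, 0, 0, 0, 0, 0, 0, 0, 0, 0, 0, 0, 0, 0, 0, 0, 0, 0, 0, 0, 0, 0, 0, 0, 0, 0, 0, 0, 0, 0, 0, 0, 0, 0, 0, 0, 0, 0, 0, 0, 0, 0]
}}

```text
clock: 10.77
eef_pos: [0.6006, 0.0328, 0.1396]
tool_rot: [[0.527, -0.85, -0.0], [-0.85, -0.527, 0.0], [-0.0, 0.0, -1.0]]
ft_force: [-0.7, 0.1, -0.5]
gripper_width: 0.0438
```

Run:
```python
from h import *
crop('side','s7',260,380,130,220)
o=r.get_obs();print(o['clock'],o['eef_pos'],o['tool_rot'],o['q'])
for z in(0,.014,-.032): 
  for d in(-.022,0,.022):print(z,d,((proj('side',o['eef_pos']+[0,0,-z]+d*o['tool_rot'][:,1])-[260,130])*6.667).round())
```

```text
scale 6.666666666666667
10.8167 [0.60064903 0.0327854  0.13963813] [[ 5.26595551e-01 -8.50115948e-01 -1.12608403e-05]
 [-8.50115948e-01 -5.26595552e-01  1.58880648e-05]
 [-1.94366057e-05  1.20643568e-06 -1.00000000e+00]] [-1.42071385e-01  5.67641608e-01  1.32027653e+00  1.48751843e-05
  1.25368791e+00  2.44492574e+00]
0 -0.022 [332. 387.]
0 0 [396. 375.]
0 0.022 [458. 364.]
0.014 -0.022 [330. 424.]
0.014 0 [393. 412.]
0.014 0.022 [455. 401.]
-0.032 -0.022 [337. 298.]
-0.032 0 [402. 287.]
-0.032 0.022 [466. 276.]
```

View pics/s7.png

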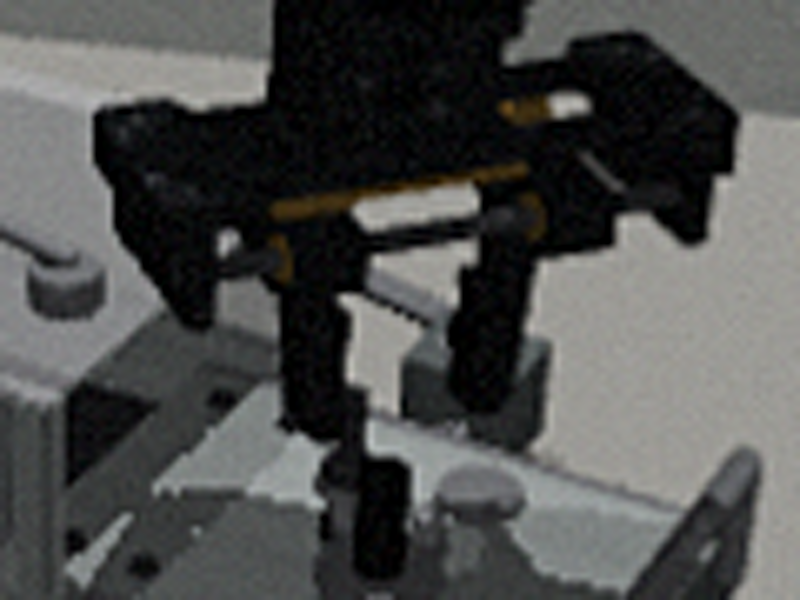

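Request:
{"op": "move_arm", "data": {
  "increments": [0, 0, -0.03, 0, 0, 0, 0, 0, -0.06, 0, 0, 0, 0, 0, -0.09, 0, 0, 0, 0, 0, -0.12, 0, 0, 0, 0, 0, -0.15, 0, 0, 0, 0, 0, -0.172, 0, 0, 0, 0, 0, -0.172, 0, 0, 0, 0, 0, -0.172, 0, 0, 0, 0, 0, -0.172, 0, 0, 0, 0, 0, -0.172, 0, 0, 0]
}}

```text
clock: 11.65
eef_pos: [0.6009, 0.0327, 0.0886]
tool_rot: [[0.527, -0.85, 0.001], [-0.85, -0.527, -0.0], [0.001, -0.001, -1.0]]
ft_force: [1.0, -0.4, -0.3]
gripper_width: 0.044
```

Request:
{"op": "move_arm", "data": {
  "increments": [0, 0, 0, 0, 0, 0, 0, 0, 0, 0, 0, 0, 0, 0, 0, 0, 0, 0, 0, 0, 0, 0, 0, 0, 0, 0, 0, 0, 0, 0, 0, 0, 0, 0, 0, 0, 0, 0, 0, 0, 0, 0, 0, 0, 0, 0, 0, 0, 0, 0, 0, 0, 0, 0, 0, 0, 0, 0, 0, 0],
  "grip": 0,
  "squeeze": 25
}}

```text
clock: 12.48
eef_pos: [0.6007, 0.0329, 0.0881]
tool_rot: [[0.527, -0.85, 0.0], [-0.85, -0.527, 0.0], [-0.0, -0.0, -1.0]]
ft_force: [0.4, 0.5, 2.0]
gripper_width: 0.0173
```

Run:
```python
from h import *
crop('side','s8',260,380,130,220)
o=r.get_obs();print(o['clock'],o['eef_pos'],o['ft_force'],o['moment'],o['gripper_width'])
```

```text
scale 6.666666666666667
12.5333 [0.6006966  0.0328771  0.08810146] [1.73322    2.75748229 0.60878007] [ 0.36665947 -0.08048318  0.04893666] 0.01708520160468667
```

View pics/s8.png

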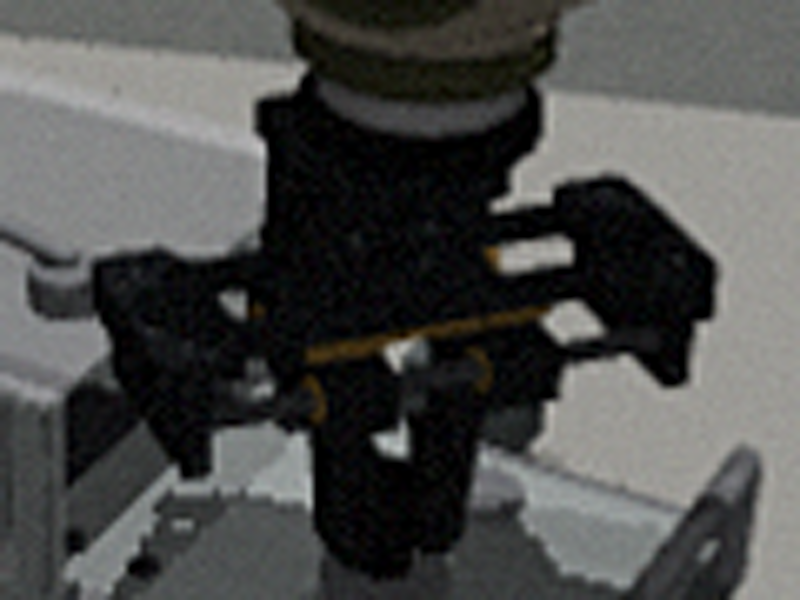

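Request:
{"op": "move_arm", "data": {
  "increments": [0, 0, 0.007, 0, 0, 0, 0, 0, 0.014, 0, 0, 0, 0, 0, 0.021, 0, 0, 0, 0, 0, 0.029, 0, 0, 0, 0, 0, 0.029, 0, 0, 0, 0, 0, 0.029, 0, 0, 0, 0, 0, 0.029, 0, 0, 0, 0, 0, 0.029, 0, 0, 0, 0, 0, 0.029, 0, 0, 0, 0, 0, 0.029, 0, 0, 0],
  "squeeze": 35
}}

```text
clock: 13.37
eef_pos: [0.6005, 0.0327, 0.0966]
tool_rot: [[0.527, -0.85, -0.0], [-0.85, -0.527, -0.0], [-0.0, 0.001, -1.0]]
ft_force: [1.8, -2.3, -7.6]
gripper_width: 0.017
```

Run:
```python
from h import *
crop('side','s9',260,380,130,220)
o=r.get_obs();print(o['clock'],o['eef_pos'],o['ft_force'],o['moment'],o['gripper_width'])
# arc plan
K=o['eef_pos'][:2]
for src in('V',):
  V=np.load('V.npy');pin=unit2w(V[:3],(-.12,V[3],0))[:2]
  d=K-pin;print('pin',pin,'r',np.linalg.norm(d),'ang',np.degrees(np.arctan2(d[1],d[0])))
a0=2.1892-.325
a0=np.arctan2(d[1],d[0])
c0=K-.0552*np.array([np.cos(a0),np.sin(a0)])
print('center',c0)
for i,th in enumerate(np.radians(np.arange(0,111,5))):
  p=c0+.0552*np.array([np.cos(a0+th),np.sin(a0+th)]);print(int(round(np.degrees(th))),((p-K)/.3).round(4),(th*0.83/.5).round(3))
```

```text
scale 6.666666666666667
13.4167 [0.60052902 0.03265202 0.0966418 ] [ 1.50348845 -2.19708138 -7.74170529] [-0.21177444 -0.16959065  0.05385695] 0.01700646055928135
pin [ 0.61786354 -0.01960262] r 0.05505481920003982 ang 108.35231836580611
center [ 0.61790926 -0.01974042]
0 [0. 0.] 0.0
5 [-0.015  -0.0057] 0.145
10 [-0.0294 -0.0127] 0.29
15 [-0.0432 -0.0209] 0.435
20 [-0.0562 -0.0303] 0.579
25 [-0.0684 -0.0408] 0.724
30 [-0.0796 -0.0524] 0.869
35 [-0.0897 -0.0648] 1.014
40 [-0.0987 -0.0781] 1.159
45 [-0.1065 -0.0921] 1.304
50 [-0.1131 -0.1068] 1.449
55 [-0.1184 -0.1219] 1.593
60 [-0.1223 -0.1375] 1.738
65 [-0.1248 -0.1533] 1.883
70 [-0.126  -0.1694] 2.028
75 [-0.1258 -0.1854] 2.173
80 [-0.1241 -0.2014] 2.318
85 [-0.1211 -0.2171] 2.463
90 [-0.1167 -0.2326] 2.608
95 [-0.111  -0.2476] 2.752
100 [-0.104 -0.262] 2.897
105 [-0.0958 -0.2758] 3.042
110 [-0.0864 -0.2888] 3.187
```

View pics/s9.png

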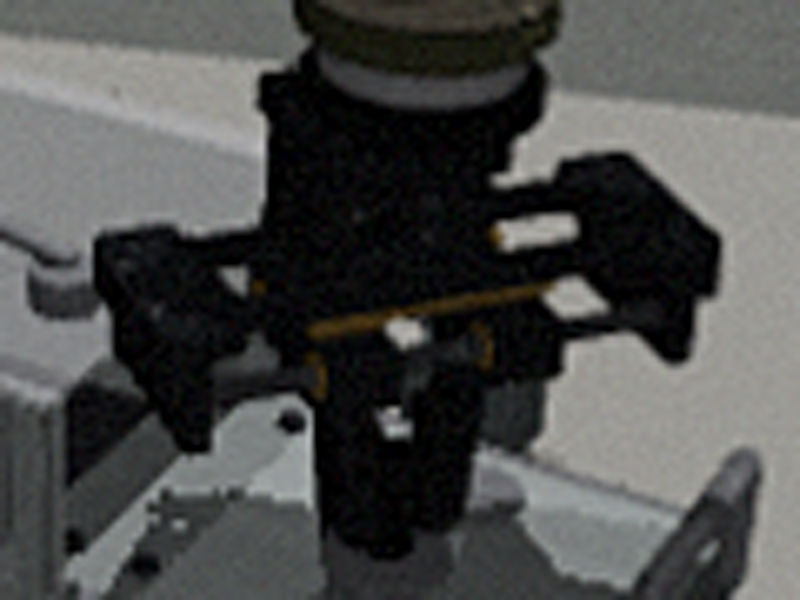

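Run:
```python
import numpy as np
A=np.radians(108.1);R=.0552
for s in(0,27,54,81):
  out=[]
  for i in range(1,10):
    a,b=A+np.radians(s),A+np.radians(s+3*i)
    out.append([round(R*(np.cos(b)-np.cos(a))/.3,3),round(R*(np.sin(b)-np.sin(a))/.3,3),0,0,0,round(.8*i/9,2)])
  print(s,out)
```

```text
0 [[np.float64(-0.009), np.float64(-0.003), 0, 0, 0, 0.09], [np.float64(-0.018), np.float64(-0.007), 0, 0, 0, 0.18], [np.float64(-0.027), np.float64(-0.011), 0, 0, 0, 0.27], [np.float64(-0.035), np.float64(-0.016), 0, 0, 0, 0.36], [np.float64(-0.043), np.float64(-0.021), 0, 0, 0, 0.44], [np.float64(-0.051), np.float64(-0.026), 0, 0, 0, 0.53], [np.float64(-0.059), np.float64(-0.032), 0, 0, 0, 0.62], [np.float64(-0.066), np.float64(-0.038), 0, 0, 0, 0.71], [np.float64(-0.073), np.float64(-0.045), 0, 0, 0, 0.8]]
27 [[np.float64(-0.007), np.float64(-0.007), 0, 0, 0, 0.09], [np.float64(-0.013), np.float64(-0.014), 0, 0, 0, 0.18], [np.float64(-0.019), np.float64(-0.022), 0, 0, 0, 0.27], [np.float64(-0.024), np.float64(-0.03), 0, 0, 0, 0.36], [np.float64(-0.029), np.float64(-0.038), 0, 0, 0, 0.44], [np.float64(-0.034), np.float64(-0.047), 0, 0, 0, 0.53], [np.float64(-0.038), np.float64(-0.055), 0, 0, 0, 0.62], [np.float64(-0.042), np.float64(-0.064), 0, 0, 0, 0.71], [np.float64(-0.045), np.float64(-0.073), 0, 0, 0, 0.8]]
54 [[np.float64(-0.003), np.float64(-0.009), 0, 0, 0, 0.09], [np.float
[... 251 characters left out ...]
-0.057), 0, 0, 0, 0.53], [np.float64(-0.009), np.float64(-0.067), 0, 0, 0, 0.62], [np.float64(-0.008), np.float64(-0.076), 0, 0, 0, 0.71], [np.float64(-0.007), np.float64(-0.086), 0, 0, 0, 0.8]]
81 [[np.float64(0.002), np.float64(-0.009), 0, 0, 0, 0.09], [np.float64(0.004), np.float64(-0.019), 0, 0, 0, 0.18], [np.float64(0.007), np.float64(-0.028), 0, 0, 0, 0.27], [np.float64(0.01), np.float64(-0.037), 0, 0, 0, 0.36], [np.float64(0.014), np.float64(-0.046), 0, 0, 0, 0.44], [np.float64(0.018), np.float64(-0.055), 0, 0, 0, 0.53], [np.float64(0.022), np.float64(-0.063), 0, 0, 0, 0.62], [np.float64(0.028), np.float64(-0.071), 0, 0, 0, 0.71], [np.float64(0.033), np.float64(-0.079), 0, 0, 0, 0.8]]
```

Request:
{"op": "move_arm", "data": {
  "increments": [-0.009, -0.003, 0, 0, 0, 0.09, -0.018, -0.007, 0, 0, 0, 0.18, -0.027, -0.011, 0, 0, 0, 0.27, -0.035, -0.016, 0, 0, 0, 0.36, -0.043, -0.021, 0, 0, 0, 0.44, -0.051, -0.026, 0, 0, 0, 0.53, -0.059, -0.032, 0, 0, 0, 0.62, -0.066, -0.038, 0, 0, 0, 0.71, -0.073, -0.045, 0, 0, 0, 0.8, -0.073, -0.045, 0, 0, 0, 0.8]
}}

```text
clock: 14.25
eef_pos: [0.5795, 0.0197, 0.0972]
tool_rot: [[0.818, -0.576, 0.003], [-0.576, -0.818, 0.001], [0.002, -0.002, -1.0]]
ft_force: [5.0, 2.3, -8.0]
gripper_width: 0.017
```

Run:
```python
from h import *
crop('side','s10',260,380,130,220)
o=r.get_obs();print(o['clock'],o['eef_pos'],o['ft_force'],o['moment'],o['gripper_width'])
```

```text
scale 6.666666666666667
14.3 [0.57953287 0.01980095 0.09714251] [ 5.46480157  2.19078222 -7.95693353] [ 0.41775057 -0.74179694  0.29902971] 0.01699793994075342
```

View pics/s10.png

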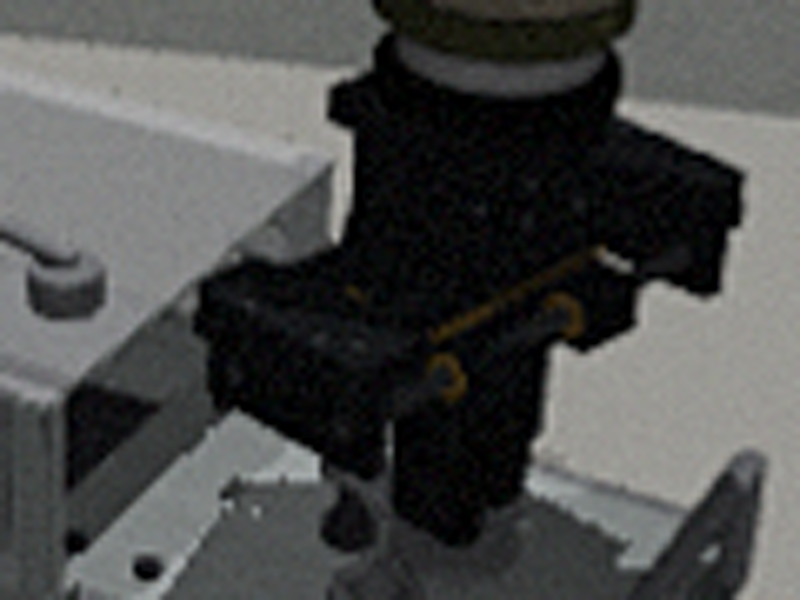

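Request:
{"op": "move_arm", "data": {
  "increments": [-0.007, -0.007, 0, 0, 0, 0.09, -0.013, -0.014, 0, 0, 0, 0.18, -0.019, -0.022, 0, 0, 0, 0.27, -0.024, -0.03, 0, 0, 0, 0.36, -0.029, -0.038, 0, 0, 0, 0.44, -0.034, -0.047, 0, 0, 0, 0.53, -0.038, -0.055, 0, 0, 0, 0.62, -0.042, -0.064, 0, 0, 0, 0.71, -0.045, -0.073, 0, 0, 0, 0.8, -0.045, -0.073, 0, 0, 0, 0.8]
}}

```text
clock: 15.13
eef_pos: [0.5662, -0.0017, 0.0972]
tool_rot: [[0.977, -0.212, 0.003], [-0.212, -0.977, 0.002], [0.002, -0.002, -1.0]]
ft_force: [6.1, 6.7, -8.4]
gripper_width: 0.017
```

Request:
{"op": "move_arm", "data": {
  "increments": [-0.003, -0.009, 0, 0, 0, 0.09, -0.005, -0.019, 0, 0, 0, 0.18, -0.007, -0.028, 0, 0, 0, 0.27, -0.008, -0.038, 0, 0, 0, 0.36, -0.009, -0.047, 0, 0, 0, 0.44, -0.009, -0.057, 0, 0, 0, 0.53, -0.009, -0.067, 0, 0, 0, 0.62, -0.008, -0.076, 0, 0, 0, 0.71, -0.007, -0.086, 0, 0, 0, 0.8, -0.007, -0.086, 0, 0, 0, 0.8]
}}

```text
clock: 15.97
eef_pos: [0.5642, -0.0272, 0.0971]
tool_rot: [[0.983, 0.186, 0.003], [0.186, -0.983, 0.002], [0.003, -0.002, -1.0]]
ft_force: [6.8, 7.8, -9.1]
gripper_width: 0.0168
```

Run:
```python
from h import *
crop('side','s11',260,380,130,220)
o=r.get_obs();print(o['clock'],o['eef_pos'],o['tool_rot'][:,1],o['ft_force'],o['moment'],o['gripper_width'])
d=o['eef_pos'][:2]-[.618,-.020];print(np.linalg.norm(d),np.degrees(np.arctan2(d[1],d[0]))%360-108)
```

```text
scale 6.666666666666667
16.0167 [ 0.56417595 -0.02707811  0.09708776] [ 0.18400236 -0.98292427 -0.00173299] [ 7.23669531  7.83303863 -7.63911014] [ 1.18719317 -0.90630798  0.39306891] 0.016958390920924767
0.05428745551362083 79.4916669575363
```

View pics/s11.png

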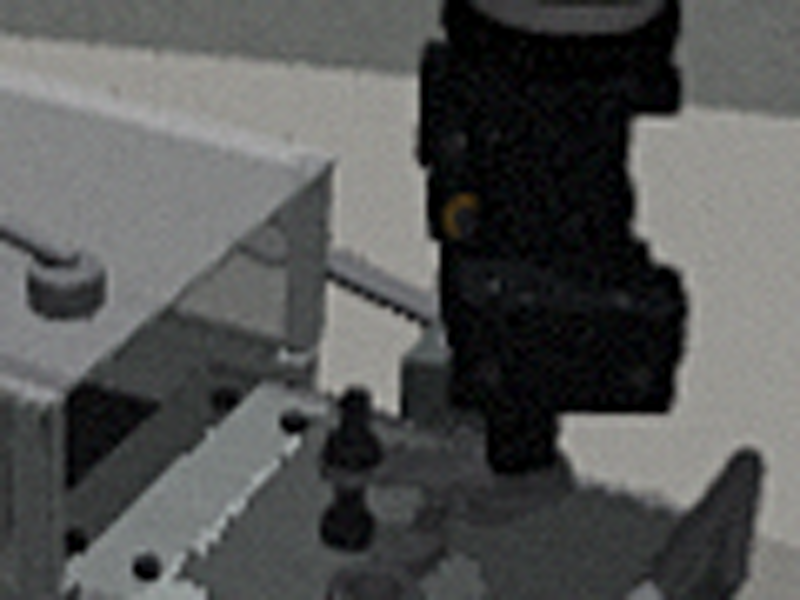

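Request:
{"op": "move_arm", "data": {
  "increments": [0.002, -0.009, 0, 0, 0, 0.09, 0.004, -0.019, 0, 0, 0, 0.18, 0.007, -0.028, 0, 0, 0, 0.27, 0.01, -0.037, 0, 0, 0, 0.36, 0.014, -0.046, 0, 0, 0, 0.44, 0.018, -0.055, 0, 0, 0, 0.53, 0.022, -0.063, 0, 0, 0, 0.62, 0.028, -0.071, 0, 0, 0, 0.71, 0.033, -0.079, 0, 0, 0, 0.8, 0.037, -0.083, 0, 0, 0, 0.8]
}}

```text
clock: 16.85
eef_pos: [0.5741, -0.0512, 0.0965]
tool_rot: [[0.832, 0.554, -0.001], [0.554, -0.832, 0.004], [0.001, -0.004, -1.0]]
ft_force: [-0.6, 8.3, -7.2]
gripper_width: 0.0168
```

Run:
```python
from h import *
crop('side','s12',260,380,130,220)
o=r.get_obs();print(o['clock'],o['eef_pos'],o['tool_rot'][:,1],o['ft_force'],o['moment'],o['gripper_width'])
d=o['eef_pos'][:2]-[.618,-.020];print(np.linalg.norm(d),np.degrees(np.arctan2(d[1],d[0]))%360-108)
```

```text
scale 6.666666666666667
16.9 [ 0.57410158 -0.05141996  0.09646464] [ 0.55261683 -0.83342818 -0.00347958] [ 1.76665044  9.13743436 -7.27218656] [ 1.37527154 -0.26525682  0.36710449] 0.01702033705213339
0.053984124837166844 107.59290709485757
```

View pics/s12.png

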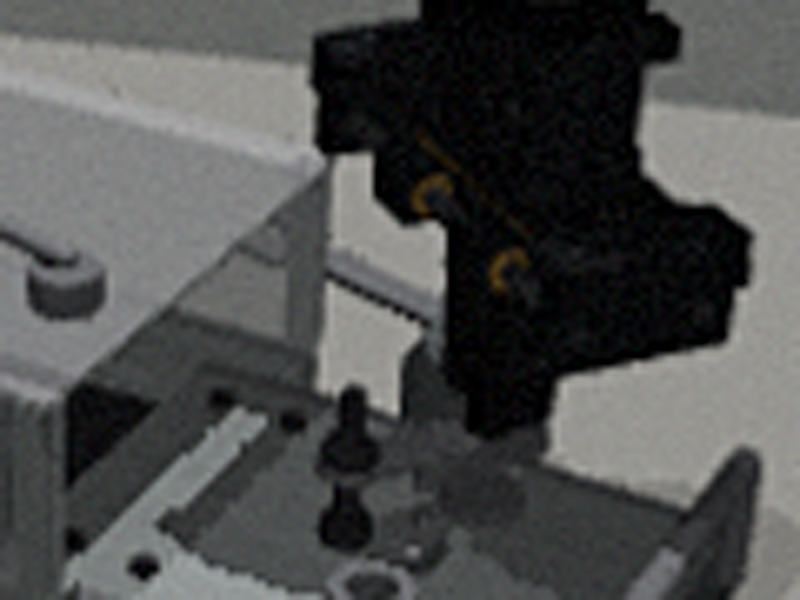

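Request:
{"op": "move_arm", "data": {
  "increments": [0, 0, -0.005, 0, 0, 0, 0, 0, -0.01, 0, 0, 0, 0, 0, -0.015, 0, 0, 0, 0, 0, -0.02, 0, 0, 0, 0, 0, -0.025, 0, 0, 0, 0, 0, -0.029, 0, 0, 0, 0, 0, -0.029, 0, 0, 0, 0, 0, -0.029, 0, 0, 0, 0, 0, -0.029, 0, 0, 0, 0, 0, -0.029, 0, 0, 0]
}}

```text
clock: 17.73
eef_pos: [0.574, -0.0515, 0.0884]
tool_rot: [[0.834, 0.552, -0.0], [0.552, -0.834, 0.003], [0.001, -0.002, -1.0]]
ft_force: [0.4, 8.2, -3.4]
gripper_width: 0.017
```

Run:
```python
from h import *
o=r.get_obs();print(o['clock'],o['eef_pos'],o['tool_rot'][:,1],o['ft_force'],o['moment'],o['gripper_width'])
d=o['eef_pos'][:2]-[.618,-.020];print(np.linalg.norm(d),np.degrees(np.arctan2(d[1],d[0]))%360-108)
```

```text
17.7333 [ 0.57404921 -0.05151103  0.0884253 ] [ 0.55214136 -0.83374725 -0.0023325 ] [ 0.43413891  8.20091952 -3.37373956] [ 1.21451708 -0.06955532  0.36407331] 0.017043886785143143
0.0540797244050461 107.63907065412201
```

Request:
{"op": "move_arm", "data": {
  "increments": [0, 0, -0.003, 0, 0, 0, 0, 0, -0.003, 0, 0, 0, 0, 0, -0.003, 0, 0, 0, 0, 0, -0.003, 0, 0, 0, 0, 0, -0.003, 0, 0, 0, 0, 0, -0.003, 0, 0, 0, 0, 0, -0.003, 0, 0, 0, 0, 0, -0.003, 0, 0, 0, 0, 0, -0.003, 0, 0, 0, 0, 0, -0.003, 0, 0, 0],
  "grip": 0.5
}}

```text
clock: 18.57
eef_pos: [0.5742, -0.0533, 0.0871]
tool_rot: [[0.834, 0.551, -0.0], [0.551, -0.834, 0.0], [-0.0, -0.0, -1.0]]
ft_force: [0.3, 0.3, 0.3]
gripper_width: 0.0439
```

Request:
{"op": "move_arm", "data": {
  "increments": [0, 0, 0.04, 0, 0, 0, 0, 0, 0.1, 0, 0, 0, 0, 0, 0.2, 0, 0, 0, 0, 0, 0.3, 0, 0, 0, -0.05, 0, 0.35, 0, 0, 0, -0.15, 0, 0.35, 0, 0, 0, -0.28, 0, 0.35, 0, 0, 0, -0.4, 0, 0.35, 0, 0, 0, -0.5, 0, 0.35, 0, 0, 0, -0.5, 0, 0.35, 0, 0, 0]
}}

```text
clock: 19.4
eef_pos: [0.4197, -0.0523, 0.1921]
tool_rot: [[0.835, 0.551, -0.003], [0.551, -0.835, 0.001], [-0.002, -0.002, -1.0]]
ft_force: [0.6, -0.5, -0.2]
gripper_width: 0.0439
```

Run:
```python
from h import *
crop('side','s13',260,380,150,240)
crop('top','t13',250,370,180,270)
o=r.get_obs();print(o['clock'],o['eef_pos'],o['tool_rot'][:,1],o['ft_force'],o['gripper_width'],o['q'])
```

```text
scale 6.666666666666667
scale 6.666666666666667
19.5 [ 0.4241821 -0.0534523  0.1926905] [ 0.5505928  -0.83477321  0.0011257 ] [ 0.0795224  -0.35831206  0.12222113] 0.04425176229025409 [-4.03823645e-01  2.29286860e-01  1.71667734e+00  1.09715606e-04
  1.19421179e+00  5.83857303e-01]
```

View pics/s13.png

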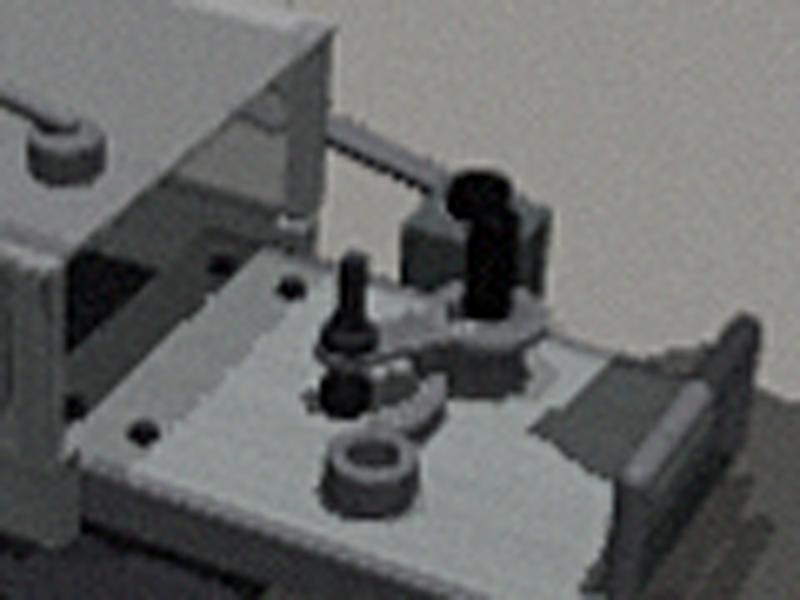

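View pics/t13.png

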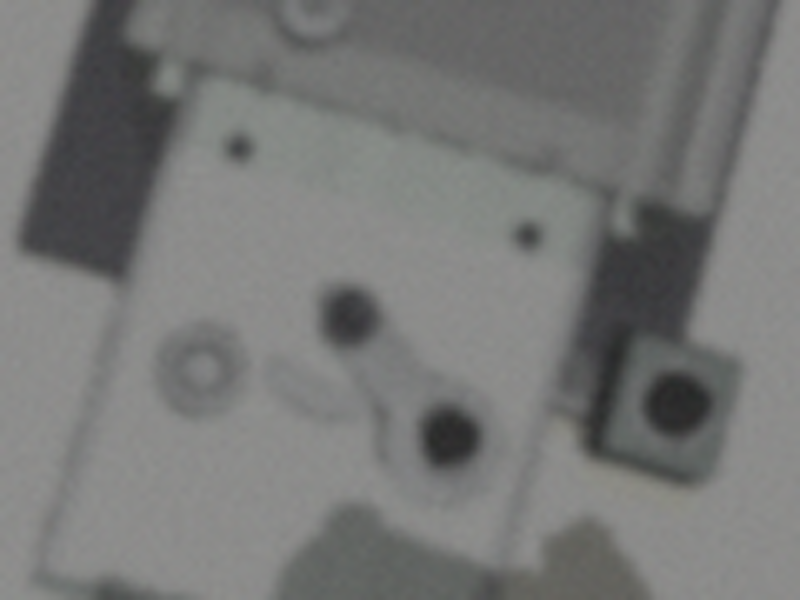

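Run:
```python
from h import *
V=np.load('V.npy')
for th in(1.78,1.83,1.87,1.9):
  a=2.1892+th
  P=lambda z:unit2w(V[:3],(-.12+.055*np.cos(a),V[3]+.055*np.sin(a),z))
  print(th,[((proj('side',P(z))-[260,150])*6.667).round() for z in(.065,.0705,.105,.1105)],((proj('top',P(.1))-[250,180])*6.667).round(), (P(0)).round(4))
print('prev closed knob model',[((proj('side',unit2w(V[:3],(-.152,V[3]+.045,z)))-[260,150])*6.667).round() for z in(.065,.105)],((proj('top',unit2w(V[:3],(-.152,V[3]+.045,.1)))-[250,180])*6.667).round())
for n in('knob','pin'):
  for c in('side','top'):print(n,c,[(round(d['p'],2),d['point']) for d in r.spot_in(c,n)][:2])
```

```text
1.78 [array([498., 319.]), array([500., 306.]), array([508., 222.]), array([509., 208.])] [440. 444.] [ 0.5698 -0.0463  0.    ]
1.83 [array([495., 315.]), array([496., 302.]), array([505., 218.]), array([506., 204.])] [447. 440.] [ 0.5712 -0.0487  0.    ]
1.87 [array([492., 312.]), array([494., 298.]), array([502., 215.]), array([503., 201.])] [452. 436.] [ 0.5724 -0.0505  0.    ]
1.9 [array([490., 309.]), array([491., 296.]), array([499., 212.]), array([501., 199.])] [456. 433.] [ 0.5733 -0.0519  0.    ]
prev closed knob model [array([378., 434.]), array([386., 333.])] [204. 356.]
knob side [(0.58, [330.5, 196.9])]
knob top [(0.91, [315.7, 244.6])]
pin side [(0.98, [321.1, 212.8])]
pin top [(0.77, [302.5, 237.3])]
```

Request:
{"op": "move_arm", "data": {
  "increments": [0.06, -0.03, 0, 0, 0, -0.12, 0.12, -0.06, 0, 0, 0, -0.24, 0.18, -0.09, 0, 0, 0, -0.36, 0.24, -0.12, 0, 0, 0, -0.48, 0.3, -0.15, 0, 0, 0, -0.6, 0.36, -0.18, 0, 0, 0, -0.72, 0.42, -0.21, 0, 0, 0, -0.84, 0.48, -0.24, 0, 0, 0, -0.95, 0.537, -0.271, 0, 0, 0, -1, 0.537, -0.271, 0, 0, 0, -1],
  "grip": 0
}}

```text
clock: 20.53
eef_pos: [0.588, -0.136, 0.191]
tool_rot: [[0.997, 0.082, 0.001], [0.082, -0.997, -0.0], [0.0, 0.0, -1.0]]
ft_force: [0.2, -0.1, -1.1]
gripper_width: 0.0003
```

Request:
{"op": "move_arm", "data": {
  "increments": [0, 0, 0, 0, 0, -0.12, 0, 0, 0, 0, 0, -0.24, 0, 0, 0, 0, 0, -0.36, 0, 0, 0, 0, 0, -0.48, 0, 0, -0.05, 0, 0, -0.6, 0, 0, -0.1, 0, 0, -0.72, 0, 0, -0.15, 0, 0, -0.83, 0, 0, -0.22, 0, 0, -0.83, 0, 0, -0.27, 0, 0, -0.83, 0, 0, -0.27, 0, 0, -0.83]
}}

```text
clock: 21.37
eef_pos: [0.584, -0.1337, 0.1079]
tool_rot: [[0.946, -0.324, -0.006], [-0.324, -0.946, 0.003], [-0.006, -0.001, -1.0]]
ft_force: [-0.5, 0.7, -1.3]
gripper_width: 0.0004
```

Run:
```python
from h import *
crop('side','s14',280,400,130,220)
o=r.get_obs();print(o['clock'],o['eef_pos'],o['tool_rot'][:,1],o['ft_force'],o['gripper_width'])
print(((proj('side',o['eef_pos']-[0,0,.014])-[280,130])*6.667))
```

```text
scale 6.666666666666667
21.4167 [ 0.58477798 -0.13404526  0.10976343] [-3.24383658e-01 -9.45925536e-01 -3.51098107e-04] [-0.57173738 -0.58816398  0.21124551] 0.0003319503043062966
[355.662935  253.4919941]
```

View pics/s14.png

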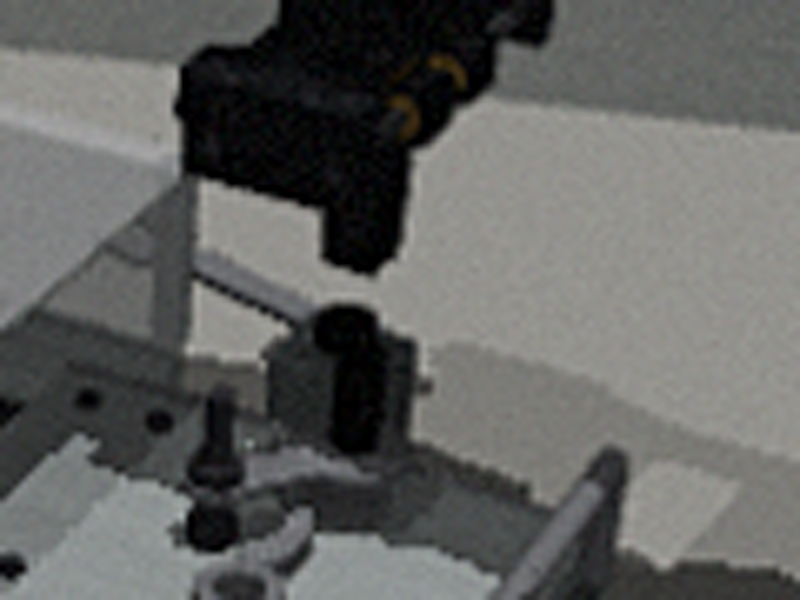

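Request:
{"op": "move_arm", "data": {
  "increments": [0, 0, -0.03, 0, 0, 0, 0, 0, -0.06, 0, 0, 0, 0, 0, -0.085, 0, 0, 0, 0, 0, -0.1, 0, 0, 0, 0, 0, -0.11, 0, 0, 0, 0, 0, -0.118, 0, 0, 0, 0, 0, -0.118, 0, 0, 0, 0, 0, -0.118, 0, 0, 0, 0, 0, -0.118, 0, 0, 0, 0, 0, -0.118, 0, 0, 0]
}}

```text
clock: 22.25
eef_pos: [0.5853, -0.1346, 0.0761]
tool_rot: [[0.946, -0.325, 0.0], [-0.325, -0.946, -0.0], [0.0, -0.0, -1.0]]
ft_force: [-1.5, 0.4, 3.3]
gripper_width: 0.0003
```

Run:
```python
from h import *
crop('side','s15',240,400,120,240)
o=r.get_obs();print(o['clock'],o['eef_pos'],o['ft_force'],o['gripper_width'])
```

```text
scale 5.0
22.3 [ 0.58532391 -0.13455103  0.07600498] [-1.6976089   0.95232143  3.73387632] 0.000544981794403772
```

View pics/s15.png

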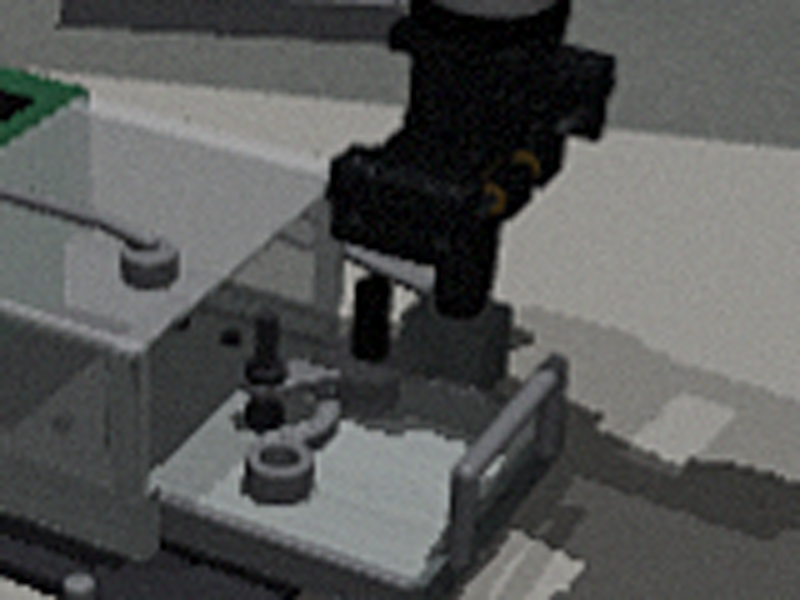

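Request:
{"op": "move_arm", "data": {
  "increments": [0, 0, 0, 0, 0, 0, 0, 0, 0, 0, 0, 0, 0, 0, 0, 0, 0, 0, 0, 0, 0, 0, 0, 0, 0, 0, 0, 0, 0, 0, 0, 0, 0, 0, 0, 0, 0, 0, 0, 0, 0, 0, 0, 0, 0, 0, 0, 0, 0, 0, 0, 0, 0, 0, 0, 0, 0, 0, 0, 0]
}}

```text
clock: 23.13
eef_pos: [0.5853, -0.1346, 0.0757]
tool_rot: [[0.946, -0.325, -0.0], [-0.325, -0.946, 0.0], [-0.0, -0.0, -1.0]]
ft_force: [-2.2, 1.0, 3.4]
gripper_width: 0.0005
```

Request:
{"op": "move_arm", "data": {
  "increments": [0, 0, 0.05, 0, 0, 0, 0, 0, 0.12, 0, 0, 0, 0, 0, 0.22, 0, 0, 0, 0, 0, 0.33, 0, 0, 0, -0.05, 0, 0.4, 0, 0, 0, -0.15, 0, 0.45, 0, 0, 0, -0.28, 0, 0.45, 0, 0, 0, -0.4, 0, 0.45, 0, 0, 0, -0.5, 0, 0.45, 0, 0, 0, -0.5, 0, 0.45, 0, 0, 0]
}}

```text
clock: 23.97
eef_pos: [0.4314, -0.134, 0.2107]
tool_rot: [[0.945, -0.326, -0.002], [-0.326, -0.945, 0.0], [-0.002, 0.0, -1.0]]
ft_force: [1.3, 0.1, 0.9]
gripper_width: 0.0004
```

Request:
{"op": "move_arm", "data": {
  "increments": [0, -0.05, 0, 0, 0, 0, -0.05, -0.1, 0, 0, 0, 0, -0.1, -0.2, 0, 0, 0, 0, -0.1, -0.3, 0, 0, 0, 0, -0.1, -0.3, 0, 0, 0, 0, -0.1, -0.3, 0, 0, 0, 0, -0.1, -0.3, 0, 0, 0, 0, -0.1, -0.3, 0, 0, 0, 0, -0.1, -0.3, 0, 0, 0, 0, -0.1, -0.3, 0, 0, 0, 0]
}}

```text
clock: 24.8
eef_pos: [0.4056, -0.2239, 0.2108]
tool_rot: [[0.946, -0.324, 0.0], [-0.324, -0.946, -0.0], [0.0, 0.0, -1.0]]
ft_force: [0.0, -0.7, 0.0]
gripper_width: 0.0005
```

Run:
```python
from h import *
crop('side','s16',190,400,100,260)
crop('top','t16',240,380,140,245)
o=r.get_obs();print(o['clock'],o['eef_pos'],o['ft_force'],o['gripper_width'])
```

```text
scale 3.75
scale 5.714285714285714
24.9 [ 0.40551919 -0.22416538  0.21081853] [ 0.8864472   0.59409678 -0.09789787] 0.00028127984411128223
```

View pics/s16.png

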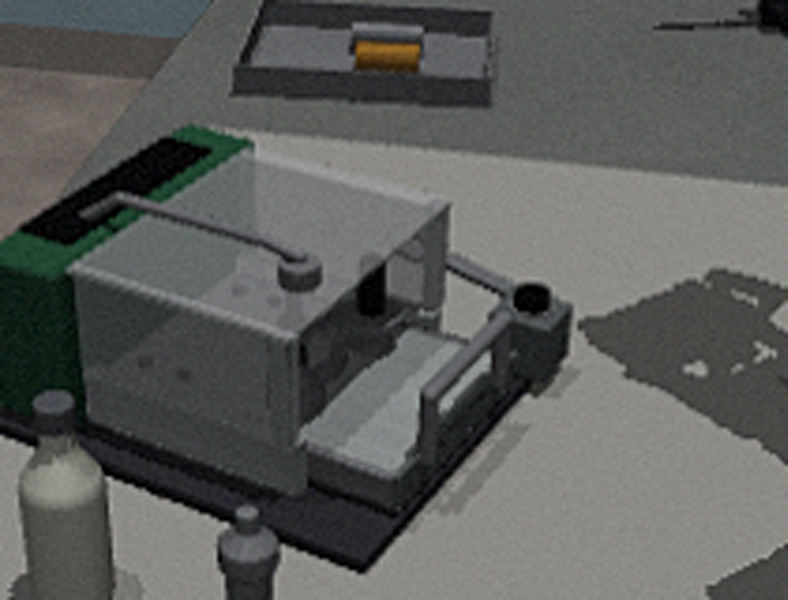

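View pics/t16.png

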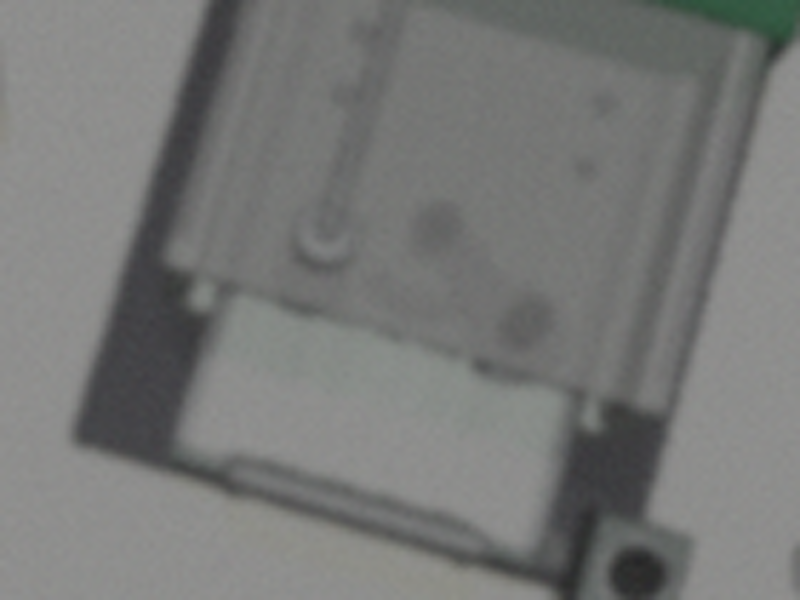

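Request:
{"op": "move_arm", "data": {
  "increments": [0, 0, 0, 0, 0, 0, 0, 0, 0, 0, 0, 0, 0, 0, 0, 0, 0, 0, 0, 0, 0, 0, 0, 0, 0, 0, 0, 0, 0, 0, 0, 0, 0, 0, 0, 0, 0, 0, 0, 0, 0, 0, 0, 0, 0, 0, 0, 0, 0, 0, 0, 0, 0, 0, 0, 0, 0, 0, 0, 0]
}}

```text
clock: 25.73
eef_pos: [0.4053, -0.2246, 0.2108]
tool_rot: [[0.946, -0.325, -0.0], [-0.325, -0.946, -0.0], [-0.0, 0.0, -1.0]]
ft_force: [0.4, -0.8, -0.0]
gripper_width: 0.0005
```

Run:
```python
from h import *
g=lambda a:cv2.cvtColor(a,cv2.COLOR_BGR2GRAY).astype(np.float32)
for c,(x0,x1,y0,y1) in dict(side=(300,330,185,225),top=(270,330,212,243)).items():
    a=g(cv2.imread(f"pics/{c}0.png"));b=g(np.ascontiguousarray(r.get_image(c)[:,:,::-1]))
    for n,(u0,u1,v0,v1) in dict(handle=(x0,x1,y0,y1),block=(328,345,172,200) if c=='side' else (340,362,230,250)).items():
        res=cv2.matchTemplate(b[v0-6:v1+6,u0-6:u1+6],a[v0:v1,u0:u1],cv2.TM_CCOEFF_NORMED);_,m,_,l=cv2.minMaxLoc(res);print(c,n,m,l[0]-6,l[1]-6)
for n in('bottle','injector','wrench'):print(n,[d['point'] for d in r.spot_in('top',n)][:1])
print(r.get_obs()['clock'],r.finish_job())
```

```text
side handle 0.9953640699386597 0 0
side block 0.9920110106468201 0 0
top handle 0.9942879676818848 0 0
top block 0.9968186020851135 0 0
bottle []
injector [[210.9, 196.3]]
wrench [[394.9, 215.3]]
the job is handed in; nothing more can be done
25.9833 None
```

I did the whole job and handed it in at about 26 s of the 64 s; no verdict was reported.

- **Tray out:** I hooked the bar with the closed fingers from behind and pulled. The force rose to about 12 N at the end. When I backed off there was no force and the tray stayed out, so I took it as caught.
- **Cover:** I gripped the knob, raised it about 8.5 mm and swung it about 108° around its pin. I then lowered and released it. Both pictures, compared with the model, put it at about 1.87 rad and fully down, with the port open.
- **Release:** I pressed the button with the closed fingertips, held it for about a second, and moved the arm clear.

Final checks:

- **Tray and button:** in both cameras the handle and the button block match the starting pictures with no pixel shift, so the tray is home and the button looks up.
- **Cover after the run home:** this was only seen through the clear guard. The knob is on the parked side, but I did not measure its angle or height again there.
- **Bystanders:** the injector and wrench were found within about 3 pixels of their starting places. The network did not find the bottle in the last top picture. It stands in its place in the side picture taken just before, and the arm never went near it.

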